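Swing the fence bar of a bread board home about its post

TASK

Put the loose fence bar of the bread board back in its place. First, with the bar still lying askew, press its forked end gently against the capped steel post, then keep the fork pressed on the post as the pivot while you swing the bar's other end away from the robot, past the sprung plunger, until it clicks in and the bar lies in line with the board, then let go of it. Use only gentle force on the post and on the stop block (stay below 25 N on each) and leave the shakers, mug and bowl where they are.

Things in the scene. Friction and masses are not known exactly. Their poses are not given: they have to be found in the camera images.
- board: Light wooden bread board, 190 x 370 x 16 mm, fixed to the worktop. Origin: centre of its underside. x: across it, away from the robot; y: along it, from post to plunger; z up, top at 16 mm. Post, stop and plunger sit together on a metal strip let in flush, clamped anywhere within 10 mm either way along the board's y: this shift is not measured and differs every time, so find the post by touch.
- post_mid (a point): Point on the board's top where the axis of the fixed steel post would be with the strip in mid position; the true post is up to 10 mm before or behind it along the board's y (axes as the board's). Post: 14 mm diameter; over it a 24 mm wide cap, 32 to 36 mm above the board's top, so the fork (24 mm high) slides in from the side. Bar on post: below 25 N. (Rules call the post strip_c4, the stop strip_c6.)
- stop_mid (a point): The black rubber stop block (16 x 18 x 20 mm high), foot of its face, strip in mid position; it shifts with the post and is 195 mm from it along the board's y. Its face looks to the board's -x, 12 mm beyond the home line through post and plunger (1 mm clear of the bar's side when home). The bar's force on it must stay below 25 N.
- catch_mid (a point): Foot of the axis of the plunger's nose when fully out, strip in mid position; it shifts with the post and is 230.1 mm from it along the board's y, on the home line. Getting the bar past the nose takes 3 to 9 N sideways at the lobed end. The nose is 5 to 20 mm above the board's top; the grey housing behind it is 36 x 30 mm, 28 mm high.
- catch (a joint): Sprung steel plunger with an upright round nose of 7 mm radius, sliding into its grey housing away from the post. 0 = fully out, up to 0.008 m pressed in. Spring: 2.2 N at 0, 0.9 N more per mm. The bar's leading lobe presses it in about 3 mm in passing; about 1 mm remains when it rests between the lobes (home) and holds the bar on the post.
- bar_fork (a point): Where the post's axis lies when the bar's black fork sits fully on the post: on the centre line, bar y = -110, z = 12 mm. The fork is an open right-angled V, 30 mm wide, opening to bar -y; pressed on along the bar, its flanks wedge, so bar and post feel about twice the push: push with 3 to 8 N. Starts 28 to 60 mm from post_mid.
- bar: Loose dark wooden fence bar, 0.15 to 0.3 kg, 24 mm high, 22 mm wide with parallel sides from y = -80 to +95 mm. Origin: centre of its underside. y: from the forked to the lobed end; z up. Grip it across its width from above, best at y = 5 to 45 mm. Starts flat on the board, its lobed end turned toward the robot: its yaw minus the board's is 0.32 to 0.45 rad (home 0).
- bar_lobes (a point): Point midway between the centres of the two round lobes (each of 7 mm radius, 7 mm either side of the centre line) at the bar's other end, bar y = +109 mm, at half its height (12 mm). Home, it lies 219 mm from the post along the board's y.
- shaker_1: White ceramic shaker with green leaves, 43 mm wide, 64 mm high, beyond the board. Leave it. Origin: centre of its underside.
- shaker_2: A second such shaker, beyond the board. Leave it. Origin: centre of its underside.
- spotted_mug: White mug with dark spots, 82 x 114 x 91 mm high, to the left of the board. Leave it. Origin: centre of its underside.
- ceramic_bowl: Small patterned bowl, 127 mm wide, 45 mm high, to the right of the board. Leave it. Origin: centre of its underside.
Mind the look-alikes: they are no part of the job. There is more than one size of the bar; the one meant has the size given above.

How it is judged:
By the outcome, as a careful person would: the job done as asked, in the order asked, and still so for the second after the job is handed in, with the robot touching nothing.
It also fails if it takes over 64 s, if anything falls off the work surface, if the arm or the gripper's body presses on something with over 40 N, if the wrist force passes 120 N, or if a joint passes its speed limit or range.

ROBOT

A 6-joint arm with a two-finger parallel gripper is mounted at the origin on a cart in front of the work surface, level with it; the furniture and walls round the work are solid. World frame = base frame: x ahead of the robot, y to its left, z up, the work surface at z = 0. Lengths are in m, angles in rad, forces in N, time in s.
With the tool pointing down it reaches from about 0.35 to 0.975 m from the base axis. Payload 4.9 kg.
Tool frame: the origin (TCP) lies at the very end of the fingers, on their centre line; the grasp point (between the pads) lies 19 mm behind it; z points along the fingers, y is the line along which they close (so a half turn about z gives the same grasp; the last joint's range is limited). The gripper opens to 85 mm and grips with 20 to 120 N. Pads are 22 mm wide; open, the fingers measure 114 mm over their backs; the gripper's body (76 mm by 85 mm) begins 54 mm behind the grasp point. The pads swing forward as they close: fully open they stand 13 mm farther back than shut.
Start: joints at [-1.443, 0.053, 1.613, -0, 1.476, -0.119], TCP at [0.153, -0.606, 0.231] pointing down, gripper open.
Joint ranges: [-3.01, 3.01], [-1.01, 2.22], [0.06, 2.58], [-1.02, 4.17], [0.09, 2.62], [-3.14, 3.14]. Speed limits (rad/s): [2.57, 2.57, 3.14, 3.14, 3.14, 3.14].

INTERFACE

Orientations are given as a rotation vector (axis times angle).
In Python, from station import get_obs, get_image, finish_job gives the robot as it stands. The module is installed in compiled form; this text tells all that it offers.
- The arm moves only by the tool carry_out, never from a script. Its argument "rows" is a list of rows, each a list of 7 numbers: the turn, a rotation vector about the tool's x, y, z as a fraction of full scale, then the shift along the tool's x, y, z as a fraction of full scale, then the closure, from -1 (fully open) to 1 (shut). A call has 1 to 5 rows; each row is the pose to reach, as a shift and turn from the pose commanded when the call began, along the tool's axes at that moment, turning the shorter way round; what a row does not reach only later rows make up. Full scale, the value 1, is 300 mm for a shift and pi rad for a turn. A row lasts 1/10 s, in which the tool goes at most 50 mm and 8.59 degrees, less where a joint would pass 70% of its speed; a pose out of reach is approached as far as the arm can. A call with a number of a shift or a turn outside -1 to 1 is refused whole. A call with a gripper value outside its range is refused whole. The fingers move at their own pace and stop on an object; "force" is the grip in N (left out, the last holds). Time passes only in rows, so rows that repeat a pose let the fingers close. It gives the time, the measured TCP pose, the force, the opening and the grip force at its end, in the units of the state.
- get_obs(): the state, without advancing time (a new reading comes with each control period).
- get_image(name): name is "scene" or "top"; returns a dict with "img" (384x512x3 uint8, blue, green, red), "mtx" (3x3 intrinsics, pixels), "R" (3x3) and "t" (3): a world point X has camera coordinates R X + t. Camera axes: x right, y down, z forward; pixel columns grow to the right and rows downward; lengths in m; the calibration is good to about 2 mm. A picture is of the moment at which its call begins. There is no depth.
- finish_job(): hands the job in; it is judged then, once.
The state is a dict: "t": time; "q": joint angles; "dq": joint speeds; "effort": joint torques, N m; "tool_pos": TCP position; "tool_rot": TCP orientation; "contact_force": force on the tool from outside, world axes, zero at the start; "wrist_torque": the same for the moment, N m; "opening": finger opening in m; "grip_force": force on a finger pad.
Only numpy, scipy, OpenCV 4.12 (cv2) and the standard library are available. Lean on these libraries where they do the work, as an engineer would, in place of code of your own. Each camera call takes 0.05 s, during which the arm holds its last target. There are 200 camera calls.

## Working session

There is one attempt and no reset: what is moved stays moved. The work goes in short steps, Python scripts to look and compute and a tool call to move; the robot and the scene stay as the last step left them, time stands still between calls to the robot, and variables do not carry over. Pictures are saved under pics/ and viewed, at most 10 in all, crops included, and the job is handed in when it is done.

Besides the shell and the picture viewer there is one more tool, called after ">>>" by a JSON object that holds its "api" and its "payload". carry_out: Moves the arm, as the interface text tells. Shift numbers are shares of 300 mm and turn numbers shares of pi rad, none past 1 either way. Its arguments: {"type":"object","properties":{"rows":{"type":"array"},"force":{"type":"number"}},"required":["rows"]}

```bash
mkdir -p pics; python3 - <<'E'
from station import *
import cv2,numpy as np
for n in("top","scene"):
    d=get_image(n); cv2.imwrite(f"pics/{n}0.png",d["img"]); np.savez(f"{n}0.npz",**d)
    print(n,d["mtx"].tolist(),(-d["R"].T@d["t"]).round(3),d["R"].round(3).tolist())
o=get_obs();print(o)
E
```

```text
top [[357.36910108786043, 0.0, 256.1579596389384], [0.0, 357.36910108786043, 190.0654234876351], [0.0, 0.0, 1.0]] [0.368 0.11  1.403] [[-0.024, -0.999, -0.022], [-0.991, 0.027, -0.13], [0.131, 0.018, -0.991]]
scene [[471.8225057738187, 0.0, 265.2933229740065], [0.0, 471.8225057738187, 192.47439415491402], [0.0, 0.0, 1.0]] [-0.182  1.243  0.686] [[-0.835, -0.551, 0.001], [-0.23, 0.347, -0.909], [0.5, -0.759, -0.416]]
{'t': 0.1, 'q': array([-1.44299455e+00,  5.33072355e-02,  1.61416095e+00, -4.09849709e-05,
        1.47601572e+00, -1.18959980e-01]), 'dq': array([-2.66672714e-04, -2.11428466e-03, -2.92757493e-03, -3.40795259e-04,
       -1.92892315e-05, -7.57047467e-04]), 'effort': array([-1.56442275e-03, -3.94906569e+01, -3.71362317e+01, -2.36736978e-04,
        3.98070508e-03, -2.09399751e-06]), 'tool_pos': array([ 0.1526059 , -0.60549394,  0.23017326]), 'tool_rot': array([-3.11583356e+00, -3.86403158e-01,  7.71706303e-05]), 'contact_force': array([-0.01687043,  0.18823205, -0.58659749]), 'wrist_torque': array([-0.01317537, -0.04465801, -0.03070954]), 'grip_force': 0.0, 'opening': 0.08525143276679943}
```

View pics/top0.png

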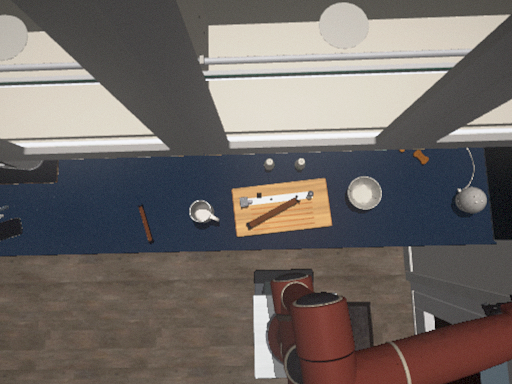

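View pics/scene0.png

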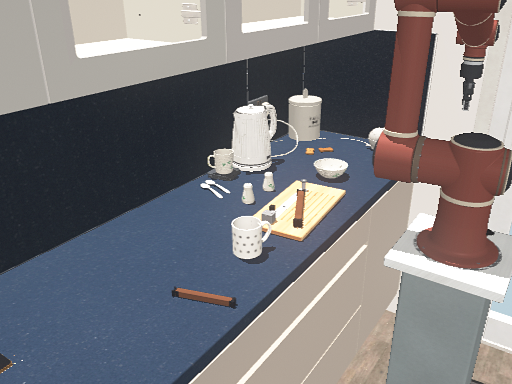

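The top view shows the board at about (282,207), the post at (310,195), the plunger at (245,202) and the bar running from (248,226) to (298,199). The bar at (146,223) is a decoy. I'll zoom in on both views.

```bash
python3 - <<'E'
import cv2,numpy as np
a=cv2.imread("pics/top0.png")[170:245,225:340]
b=cv2.imread("pics/scene0.png")[170:245,235:355]
a=cv2.resize(a,(690,450),interpolation=cv2.INTER_CUBIC);cv2.imwrite("pics/topc.png",a)
b=cv2.resize(b,(720,450),interpolation=cv2.INTER_CUBIC);cv2.imwrite("pics/scenec.png",b)
E
```

```text
(no output)
```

View pics/topc.png

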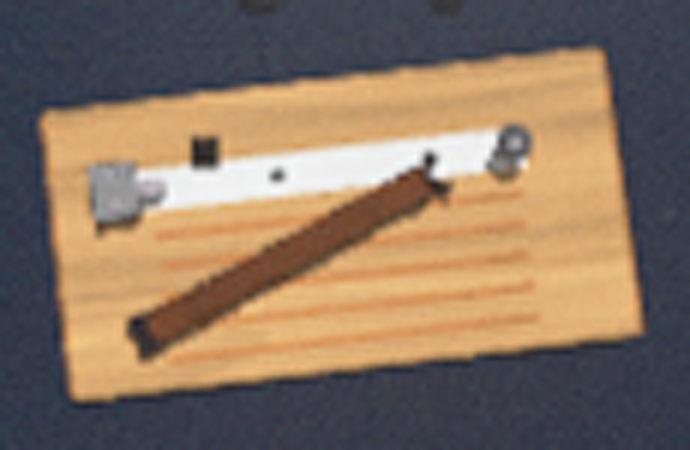

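View pics/scenec.png

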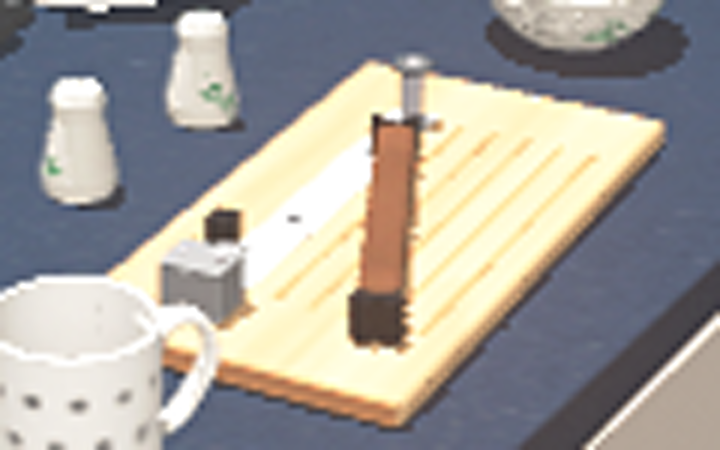

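The crops show the cap at about (514,140) in crop pixels (6x), the housing at (115,192), the nose at (152,190) and the stop at (205,152). The bar's fork end is at about (435,175) and its lobes at (145,335), with all the board's corners visible. Next I'll measure these.

```bash
cat > h.py <<'E'
import numpy as np,cv2
def ray(d,uv,z):
    uv=np.atleast_2d(np.float64(uv)); R,t=d["R"],d["t"]; c=-R.T@t
    v=np.c_[uv,np.ones(len(uv))]@np.linalg.inv(d["mtx"]).T@R
    return c+v*((z-c[2])/v[:,2])[:,None]
def wrap(a): return (a+np.pi/2)%np.pi-np.pi/2
E
python3 - <<'E'
from h import *
d=np.load("top0.npz");img=d["img"];hsv=cv2.cvtColor(img,cv2.COLOR_BGR2HSV)
roi=np.zeros(img.shape[:2],np.uint8);roi[170:245,225:340]=1
# board: everything not blue in the roi, largest contour -> min area rect in world
H,S,V=cv2.split(hsv)
m=((V>100)|((H<25)&(S>60))).astype(np.uint8)*roi
m=cv2.morphologyEx(m,cv2.MORPH_OPEN,np.ones((3,3)))
c=max(cv2.findContours(m,0,cv2.CHAIN_APPROX_NONE)[0],key=cv2.contourArea)[:,0]
P=ray(d,c,.016)[:,:2]
r=cv2.minAreaRect((P*1000).astype(np.float32));print("board",r)
pc=np.array([[42,112],[602,48],[643,335],[75,402]])/6+[225,170]-.42
C=ray(d,pc,.016);print("corners",C.round(4),C.mean(0), [np.linalg.norm(C[i]-C[i-1]) for i in range(4)])
b=((H<14)|(H>170))&(S>90)&(V<125)&(roi>0); b=b.astype(np.uint8)
c=max(cv2.findContours(b,0,cv2.CHAIN_APPROX_NONE)[0],key=cv2.contourArea)[:,0]
r=cv2.minAreaRect((ray(d,c,.04)[:,:2]*1000).astype(np.float32));print("bar brown",r,cv2.contourArea(c))
ys,xs=np.nonzero(b);Q=ray(d,np.c_[xs,ys],.04)[:,:2];mu=Q.mean(0);w,vv=np.linalg.eigh(np.cov((Q-mu).T));print("pca",mu,np.sqrt(w*12),vv[:,1],((Q-mu)@vv[:,1]).min(),((Q-mu)@vv[:,1]).max(), len(ys))
for n,p,z in [("cap",(514,140),.052),("fork tips hi",(430,158),.04),("fork tips lo",(447,188),.04),("lobe a",(132,323),.04),("lobe b",(150,357),.04),("house",(115,185),.044),("nose",(155,190),.036),("stop",(205,148),.036)]:
    print(n,ray(d,np.array(p)/6+[225,170]-.42,z)[0].round(4))
d=np.load("scene0.npz")
for n,p,z in [("cap",(414,63),.052),("forktop",(395,122),.04),("lobeTopEdge mid",(379,291),.04),("corners",(372,60),.016),("",(664,125),.016),("",(400,425),.016)]:
    print("S",n,ray(d,np.array(p)/6+[235,170]-.42,z)[0].round(4))
E
```

```text
board ((482.7598571777344, 40.71467590332031), (191.78518676757812, 373.8797302246094), 5.202702522277832)
corners [[ 0.5604  0.2315  0.016 ]
 [ 0.5926 -0.1352  0.016 ]
 [ 0.4056 -0.1522  0.016 ]
 [ 0.3719  0.2132  0.016 ]] [0.4826059  0.03930795 0.016     ] [np.float64(0.18946916720212664), np.float64(0.3681488873890707), np.float64(0.1878043542158887), np.float64(0.3669441879039314)]
bar brown ((460.1623840332031, 73.66598510742188), (23.942075729370117, 201.59005737304688), 26.02228546142578) 231.5
pca [0.46108439 0.07616088] [0.06005272 0.23463611] [-0.35468505  0.93498584] -0.2386044872354885 0.1597006590467487 299
cap [ 0.5294 -0.0705  0.052 ]
fork tips hi [ 0.5207 -0.0182  0.04  ]
fork tips lo [ 0.5012 -0.0282  0.04  ]
lobe a [0.4205 0.1743 0.04  ]
lobe b [0.3988 0.1634 0.04  ]
house [0.5083 0.1832 0.044 ]
nose [0.5052 0.158  0.036 ]
stop [0.5315 0.1253 0.036 ]
S cap [ 0.5266 -0.0709  0.052 ]
S forktop [ 0.508 -0.017  0.04 ]
S lobeTopEdge mid [0.4151 0.1629 0.04  ]
S corners [ 0.5902 -0.1355  0.016 ]
S  [ 0.4029 -0.1456  0.016 ]
S  [0.3624 0.2338 0.016 ]
```

```bash
cat >> h.py <<'E'
def psi(rv):  # world angle of tool y, tool pointing down
    y=cv2.Rodrigues(np.float64(rv))[0][:,1]; return np.arctan2(y[1],y[0])
def row(p0,a0,p1,a1):  # numbers: turn about tool z, shift x,y,z
    d=np.array(p1)-p0; x=np.array([-np.sin(a0),np.cos(a0)]); y=np.array([np.cos(a0),np.sin(a0)])
    return [round(float(v),4) for v in (-(a1-a0)/np.pi, d[:2]@x/.3, d[:2]@y/.3, -d[2]/.3)]
def plan(W):
    from station import get_obs
    o=get_obs(); p,a=o["tool_pos"],psi(o["tool_rot"]); print(p.round(4),round(a,4),o["contact_force"].round(2))
    for q,b in W: print(q,b,row(p,a,q,b)); p,a=np.array(q),b
E
python3 - <<'E'
from h import *
plan([((.30,-.42,.23),-.70),((.40,-.19,.23),-.05),((.449,.05,.20),.40),((.449,.096,.10),.47),((.449,.096,.02),.47)])
E
```

```text
[ 0.1526 -0.6055  0.2302] -1.324 [-0.02  0.19 -0.59]
(0.3, -0.42, 0.23) -0.7 [-0.1986, 0.6275, -0.4796, 0.0006]
(0.4, -0.19, 0.23) -0.05 [-0.2069, 0.8011, -0.239, -0.0]
(0.449, 0.05, 0.2) 0.4 [-0.1432, 0.8072, 0.1231, 0.1]
(0.449, 0.096, 0.1) 0.47 [-0.0223, 0.1412, 0.0597, 0.3333]
(0.449, 0.096, 0.02) 0.47 [-0.0, 0.0, 0.0, 0.2667]
```

>>> {"api": "carry_out", "payload": {"rows": [[0,0,-0.1986,0.6275,-0.4796,0,-0.2],[0,0,-0.1986,0.6275,-0.4796,0,-0.2],[0,0,-0.1986,0.6275,-0.4796,0,-0.2],[0,0,-0.1986,0.6275,-0.4796,0,-0.2],[0,0,-0.1986,0.6275,-0.4796,0,-0.2]], "force": 30}}

```text
t: 0.6
tool_pos: [0.3012, -0.418, 0.2307]
tool_rot: [-2.845, -1.33, -0.001]
contact_force: [-0.1, -1.3, 0.5]
opening: 0.0513
grip_force: 0.0
```

>>> {"api": "carry_out", "payload": {"rows": [[0,0,-0.2069,0.8,-0.239,0,-0.2],[0,0,-0.2069,0.8,-0.239,0,-0.2],[0,0,-0.2069,0.8,-0.239,0,-0.2],[0,0,-0.2069,0.8,-0.239,0,-0.2],[0,0,-0.2069,0.8,-0.239,0,-0.2]]}}

```text
t: 1.1
tool_pos: [0.3998, -0.1892, 0.231]
tool_rot: [-2.273, -2.169, -0.0]
contact_force: [0.7, 0.3, -0.6]
opening: 0.0514
grip_force: 0.0
```

>>> {"api": "carry_out", "payload": {"rows": [[0,0,-0.1432,0.8,0.123,0.1,-0.2],[0,0,-0.1432,0.8,0.123,0.1,-0.2],[0,0,-0.1432,0.8,0.123,0.1,-0.2],[0,0,-0.1432,0.8,0.123,0.1,-0.2],[0,0,-0.1432,0.8,0.123,0.1,-0.2]]}}

```text
t: 1.6
tool_pos: [0.4482, 0.049, 0.2007]
tool_rot: [-1.735, -2.619, -0.0]
contact_force: [0.8, -0.3, 0.2]
opening: 0.0513
grip_force: 0.0
```

```bash
python3 - <<'E'
from h import *
plan([((.449,.096,.11),.47),((.449,.096,.02),.47)])
E
```

```text
[0.4482 0.049  0.2007] 0.4007 [ 0.79 -0.26  0.22]
(0.449, 0.096, 0.11) 0.47 [-0.0221, 0.1432, 0.0636, 0.3024]
(0.449, 0.096, 0.02) 0.47 [-0.0, 0.0, 0.0, 0.3]
```

>>> {"api": "carry_out", "payload": {"rows": [[0,0,-0.0221,0.1432,0.0636,0.3,-0.2],[0,0,-0.0221,0.1432,0.0636,0.3,-0.2],[0,0,-0.0221,0.1432,0.0636,0.3,-0.2],[0,0,-0.0221,0.1432,0.0636,0.3,-0.2],[0,0,-0.0221,0.1432,0.0636,0.3,-0.2]]}}

```text
t: 2.1
tool_pos: [0.4509, 0.093, 0.1135]
tool_rot: [1.644, 2.674, 0.003]
contact_force: [1.1, 0.4, 0.1]
opening: 0.0513
grip_force: 0.0
```

>>> {"api": "carry_out", "payload": {"rows": [[0,0,0,0,0,0.1,-0.2],[0,0,0,0,0,0.2,-0.2],[0,0,0,0,0,0.25,-0.2],[0,0,0,0,0,0.28,-0.2],[0,0,0,0,0,0.3,-0.2]]}}

```text
t: 2.6
tool_pos: [0.4511, 0.0929, 0.0227]
tool_rot: [1.645, 2.674, 0.003]
contact_force: [-0.7, 0.5, 0.5]
opening: 0.0514
grip_force: 0.0
```

```bash
python3 - <<'E'
from h import *
from station import *
plan([])
s=[]
for n,r in(("top",(170,245,225,340)),("scene",(140,240,235,355))):
    d=get_image(n); np.savez(f"{n}1.npz",**d); a=d["img"][r[0]:r[1],r[2]:r[3]]
    s.append(cv2.resize(a,None,fx=450/a.shape[0]*.85,fy=450/a.shape[0]*.85,interpolation=cv2.INTER_CUBIC)[:380])
w=np.zeros((380,800,3),np.uint8)
x=np.hstack([i[:380] for i in s]);x=cv2.resize(x,(790,int(x.shape[0]*790/x.shape[1])));cv2.imwrite("pics/g1.png",x)
E
```

```text
[0.4511 0.0929 0.0227] 0.4678 [-0.65  0.46  0.5 ]
```

View pics/g1.png

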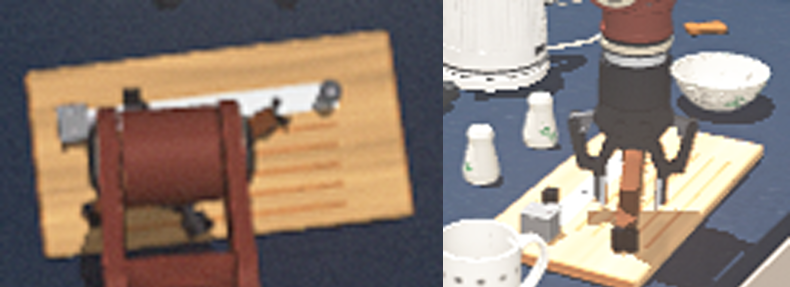

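The fingers straddle the bar: in the right-hand view one stands on each side, at about (600,185) and (660,185). I'll close on it now.

>>> {"api": "carry_out", "payload": {"rows": [[0,0,0,0,0,0.008,1],[0,0,0,0,0,0.008,1],[0,0,0,0,0,0.008,1],[0,0,0,0,0,0.008,1],[0,0,0,0,0,0.008,1]], "force": 30}}

```text
t: 3.2
tool_pos: [0.4505, 0.0937, 0.02]
tool_rot: [1.643, 2.675, 0.002]
contact_force: [0.7, -0.9, 4.8]
opening: 0.0215
grip_force: 31.0
```

>>> {"api": "carry_out", "payload": {"rows": [[0,0,0,0,0,0,1],[0,0,0,0,0,0,1],[0,0,0,0,0,0,1]]}}

```text
t: 3.5
tool_pos: [0.4505, 0.0937, 0.02]
tool_rot: [1.643, 2.676, 0.002]
contact_force: [0.8, -0.4, 5.7]
opening: 0.021
grip_force: 31.0
```

```bash
python3 - <<'E'
from h import *
from station import *
plan([])
d=get_image("top");np.savez("top2.npz",**d);img=d["img"]
# fork: dark black tips; print zoom + brown edges near fork
a=img[180:215,270:325];cv2.imwrite("pics/f2.png",cv2.resize(a,(770,490),interpolation=cv2.INTER_CUBIC))
E
```

```text
[0.4505 0.0937 0.02  ] 0.4693 [ 0.78 -0.41  5.74]
```

View pics/f2.png

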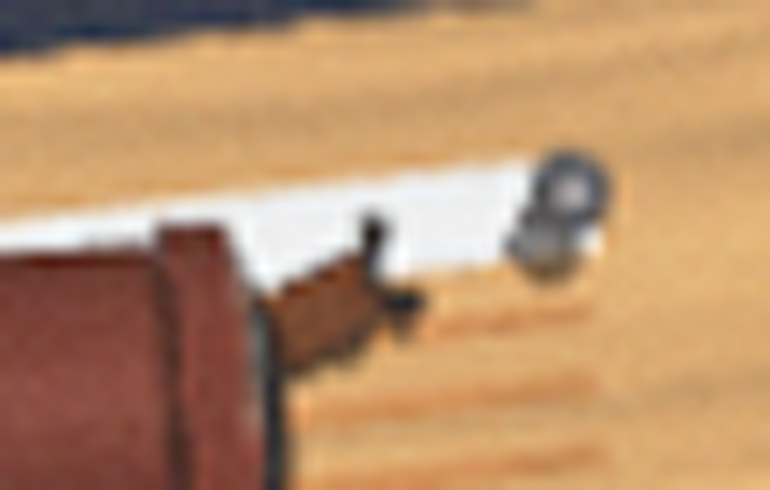

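The fork tips show at about (372,222) and (405,303) in the zoom, and the cap centre at (572,188). Next I'll work out the offset from fork to post.

```bash
python3 - <<'E'
from h import *
d=np.load("top2.npz")
f=lambda p,z: ray(d,np.array(p)/14+[270,180]-.46,z)[0][:2]
a,b,cap=f((372,216),.04),f((410,303),.04),f((572,188),.052)
m=(a+b)/2; n=a-b; print(a,b,np.linalg.norm(n),m,cap,"yaw",np.arctan2(n[1],n[0]))
y=.4693;u=np.array([-np.sin(y),np.cos(y)]);x=np.array([np.cos(y),np.sin(y)])
g=np.array([.4505,.0937])
print("grasp->tips along,across",(m-g)@u,(m-g)@x," post rel grasp",(cap-g)@u,(cap-g)@x, "scene cap",(np.array([.5266,-.0709])-g)@u,(np.array([.5266,-.0709])-g)@x)
E
```

```text
[ 0.52433521 -0.0177946 ] [ 0.50015992 -0.02721257] 0.02594499418630808 [ 0.51224757 -0.02250358] [ 0.52914032 -0.07107809] yaw 0.37148266413701103
grasp->tips along,across -0.13156632832200466 0.0025172622003612616  post rel grasp -0.18252915318970267 -0.004384749561521623 scene cap -0.18122142987089374 -0.006569882460801504
```

>>> {"api": "carry_out", "payload": {"rows": [[0,0,0,-0.03,-0.005,-0.003,1],[0,0,0,-0.06,-0.01,-0.003,1],[0,0,0,-0.09,-0.015,-0.003,1],[0,0,0,-0.12,-0.02,-0.003,1],[0,0,0,-0.133,-0.02,-0.003,1]], "force": 30}}

```text
t: 4.05
tool_pos: [0.4621, 0.0548, 0.02]
tool_rot: [-1.645, -2.675, -0.001]
contact_force: [-3.2, 4.8, 7.0]
opening: 0.0214
grip_force: 31.1
```

>>> {"api": "carry_out", "payload": {"rows": [[0,0,0,0,0,0,1],[0,0,0,0,0,0,1]]}}

```text
t: 4.25
tool_pos: [0.4624, 0.0544, 0.02]
tool_rot: [1.645, 2.676, -0.001]
contact_force: [-2.2, 0.2, 5.4]
opening: 0.0208
grip_force: 30.9
```

```bash
python3 - <<'E'
from h import *
from station import *
plan([])
d=get_image("top");np.savez("top3.npz",**d);img=d["img"]
a=img[180:215,270:325];cv2.imwrite("pics/f3.png",cv2.resize(a,(770,490),interpolation=cv2.INTER_CUBIC))
E
```

```text
[0.4624 0.0544 0.02  ] 0.4686 [-2.15  0.18  5.39]
```

View pics/f3.png

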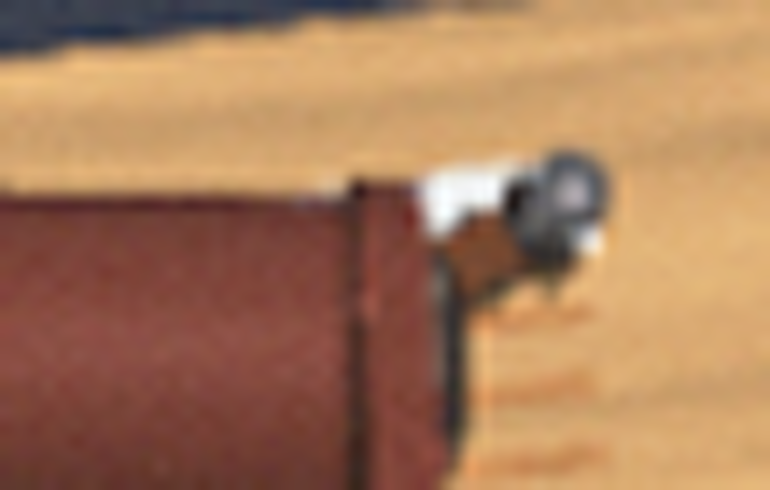

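The fork now straddles the post just under the cap, with tips at about (515,185) and (550,290). I'll creep on gently from here.

>>> {"api": "carry_out", "payload": {"rows": [[0,0,0,-0.006,0,-0.003,1],[0,0,0,-0.012,0,-0.003,1],[0,0,0,-0.017,0,-0.003,1],[0,0,0,-0.02,0,-0.003,1],[0,0,0,-0.02,0,-0.003,1]]}}

```text
t: 4.8
tool_pos: [0.4634, 0.0514, 0.02]
tool_rot: [-1.642, -2.673, -0.002]
contact_force: [-4.7, 7.6, 2.9]
opening: 0.0209
grip_force: 30.7
```

>>> {"api": "carry_out", "payload": {"rows": [[0,0,0,-0.003,0,0,1],[0,0,0,-0.005,0,0,1],[0,0,0,-0.005,0,0,1]]}}

```text
t: 5.1
tool_pos: [0.4634, 0.0513, 0.02]
tool_rot: [-1.641, -2.67, -0.004]
contact_force: [-6.1, 13.8, 5.6]
opening: 0.0213
grip_force: 31.1
```

```bash
cat >> h.py <<'E'
def st():
    from station import get_obs
    o=get_obs(); a=psi(o["tool_rot"]); f=o["contact_force"]
    x=np.array([-np.sin(a),np.cos(a)]); y=np.array([np.cos(a),np.sin(a)])
    print(o["t"],o["tool_pos"].round(4),"psi",round(a,4),"F along,across,z",(f[:2]@x).round(2),(f[:2]@y).round(2),f[2].round(2),"M",o["wrist_torque"].round(2),o["opening"])
E
python3 -c "from h import *;st()"
```

```text
5.1 [0.4634 0.0513 0.02  ] psi 0.469 F along,across,z 15.01 0.82 5.58 M [1.83 0.83 0.16] 0.021267053838590264
```

>>> {"api": "carry_out", "payload": {"rows": [[0,0,0,0.005,0,0,1],[0,0,0,0.008,0,0,1]]}}

```text
t: 5.3
tool_pos: [0.4635, 0.0514, 0.02]
tool_rot: [-1.642, -2.676, 0.001]
contact_force: [-1.0, 2.1, -0.1]
opening: 0.0213
grip_force: 30.3
```

```bash
python3 - <<'E'
from h import *
from station import *
st()
s=[]
for n,(v,u) in(("top",(180,285)),("scene",(155,278))):
    d=get_image(n);np.savez(f"{n}4.npz",**d);s.append(cv2.resize(d["img"][v:v+35,u:u+40],(400,350),interpolation=cv2.INTER_CUBIC) if n=="top" else cv2.resize(d["img"][v:v+60,u:u+60],(400,350),interpolation=cv2.INTER_CUBIC))
cv2.imwrite("pics/f4.png",np.hstack(s))
E
```

```text
5.3 [0.4635 0.0514 0.02  ] psi 0.47 F along,across,z 2.32 0.05 -0.11 M [0.26 0.13 0.1 ] 0.021299535398254996
```

View pics/f4.png

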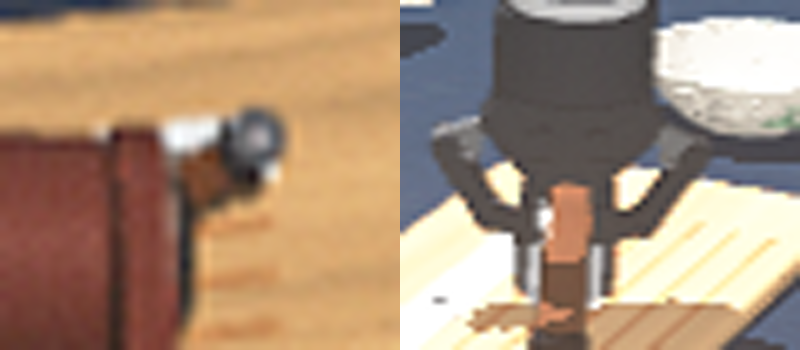

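The fork is seated on the post: the along-bar reaction is clean with almost no sideways force, and the lower tip lies about 14 mm to the side of the post axis. The pivot radius is about 138 mm. I'll press lightly and start the swing.

>>> {"api": "carry_out", "payload": {"rows": [[0,0,0,-0.0015,0,0,1],[0,0,0,-0.003,0,0,1]], "force": 40}}

```text
t: 5.6
tool_pos: [0.4636, 0.0513, 0.02]
tool_rot: [-1.642, -2.673, -0.002]
contact_force: [-3.5, 9.8, 1.1]
opening: 0.0215
grip_force: 41.4
```

```bash
python3 - <<'E'
from h import *
st()
for th in(.02,.04,.06,.08,.1): print(round(th/np.pi,4),round(.138*(np.cos(th)-1)/.3,4),round(.138*np.sin(th)/.3,4))
E
```

```text
5.6 [0.4636 0.0513 0.02  ] psi 0.4689 F along,across,z 10.33 1.26 1.12 M [1.35 0.58 0.2 ] 0.021484043162862235
0.0064 -0.0001 0.0092
0.0127 -0.0004 0.0184
0.0191 -0.0008 0.0276
0.0255 -0.0015 0.0368
0.0318 -0.0023 0.0459
```

>>> {"api": "carry_out", "payload": {"rows": [[0,0,0.0064,0.0014,0.0092,0,1],[0,0,0.0127,0.0011,0.0184,0,1],[0,0,0.0191,0.0007,0.0276,0,1]]}}

```text
t: 5.9
tool_pos: [0.4712, 0.0549, 0.0201]
tool_rot: [-1.723, -2.623, -0.001]
contact_force: [-1.3, 6.6, -0.5]
opening: 0.0214
grip_force: 41.2
```

```bash
python3 -c "from h import *;st()"
```

```text
5.9 [0.4712 0.0549 0.0201] psi 0.4084 F along,across,z 6.53 1.44 -0.48 M [1.01 0.34 0.17] 0.02136556133362671
```

>>> {"api": "carry_out", "payload": {"rows": [[0,0,0.0064,-0.0001,0.0092,0,1],[0,0,0.0127,-0.0004,0.0184,0,1],[0,0,0.0191,-0.0008,0.0276,0,1],[0,0,0.0255,-0.0015,0.0368,0,1]]}}

```text
t: 6.3
tool_pos: [0.4818, 0.0589, 0.0201]
tool_rot: [-1.827, -2.552, -0.002]
contact_force: [-1.2, 7.6, 0.1]
opening: 0.0208
grip_force: 41.1
```

```bash
python3 -c "from h import *;st()"
```

```text
6.3 [0.4818 0.0589 0.0201] psi 0.3282 F along,across,z 7.6 1.35 0.1 M [1.02 0.23 0.13] 0.020810886107624642
```

>>> {"api": "carry_out", "payload": {"rows": [[0,0,0.0064,0.0003,0.0092,0,1],[0,0,0.0127,0.0002,0.0184,0,1],[0,0,0.0191,-0.0003,0.0276,0,1],[0,0,0.0255,-0.001,0.0368,0,1]], "force": 60}}

```text
t: 6.7
tool_pos: [0.4926, 0.0621, 0.0202]
tool_rot: [-1.928, -2.477, -0.002]
contact_force: [-1.2, 6.6, -1.0]
opening: 0.021
grip_force: 61.1
```

```bash
python3 -c "from h import *;st()"
```

```text
6.7 [0.4926 0.0621 0.0202] psi 0.248 F along,across,z 6.72 0.48 -1.05 M [0.98 0.1  0.15] 0.02103532137083861
```

>>> {"api": "carry_out", "payload": {"rows": [[0,0,0.0064,0.0003,0.0092,0,1],[0,0,0.0127,0.0004,0.0184,0,1],[0,0,0.0191,0,0.0276,0,1]]}}

```text
t: 7.0
tool_pos: [0.5008, 0.0639, 0.0202]
tool_rot: [-2.002, -2.419, -0.002]
contact_force: [-0.3, 6.0, -1.5]
opening: 0.0208
grip_force: 61.1
```

```bash
python3 -c "from h import *;st()"
```

```text
7.0 [0.5008 0.0639 0.0202] psi 0.188 F along,across,z 5.94 0.82 -1.48 M [0.85 0.07 0.12] 0.020800353730479157
```

Now past the plunger, in smaller steps.

>>> {"api": "carry_out", "payload": {"rows": [[0,0,0.0048,0,0.0069,0,1],[0,0,0.0095,-0.0001,0.0138,0,1],[0,0,0.0127,-0.0002,0.0184,0,1]]}}

```text
t: 7.3
tool_pos: [0.5059, 0.0645, 0.0202]
tool_rot: [-2.049, -2.379, 0.001]
contact_force: [-4.9, 4.7, 3.2]
opening: 0.0207
grip_force: 61.7
```

```bash
python3 -c "from h import *;st()"
```

```text
7.3 [0.5059 0.0645 0.0202] psi 0.1491 F along,across,z 5.33 -4.11 3.19 M [0.63 0.69 0.47] 0.020743068240173003
```

>>> {"api": "carry_out", "payload": {"rows": [[0,0,0.0032,0,0.0046,0,1],[0,0,0.0064,0,0.0092,0,1],[0,0,0.0095,-0.0001,0.0138,0,1]]}}

```text
t: 7.6
tool_pos: [0.5062, 0.0645, 0.0202]
tool_rot: [-2.074, -2.349, 0.015]
contact_force: [-18.4, 2.2, 15.9]
opening: 0.0208
grip_force: 68.1
```

```bash
python3 -c "from h import *;st()"
```

```text
7.6 [0.5062 0.0645 0.0202] psi 0.1245 F along,across,z 4.46 -17.98 15.88 M [0.28 3.02 1.68] 0.020780515204162756
```

The arm's compliance is pressing the bar onto the board (Fz 16 N), which adds friction. I'll unload it vertically.

>>> {"api": "carry_out", "payload": {"rows": [[0,0,0,0,0,-0.003,1],[0,0,0,0,0,-0.006,1]]}}

```text
t: 7.8
tool_pos: [0.5074, 0.0647, 0.0204]
tool_rot: [-2.077, -2.351, 0.008]
contact_force: [-3.2, 3.7, -5.3]
opening: 0.021
grip_force: 62.3
```

```bash
python3 -c "from h import *;st()"
```

```text
7.8 [0.5074 0.0647 0.0204] psi 0.1235 F along,across,z 4.03 -2.7 -5.34 M [0.59 0.48 1.24] 0.020968554494948135
```

>>> {"api": "carry_out", "payload": {"rows": [[0,0,0.0032,0,0.0046,0.001,1],[0,0,0.0064,0,0.0092,0.001,1]]}}

```text
t: 8.0
tool_pos: [0.5112, 0.0654, 0.0206]
tool_rot: [-2.103, -2.329, 0.005]
contact_force: [-2.2, 3.7, -2.0]
opening: 0.0209
grip_force: 61.5
```

```bash
python3 -c "from h import *;st()"
```

```text
8.0 [0.5112 0.0654 0.0206] psi 0.1017 F along,across,z 3.86 -1.79 -1.96 M [0.75 0.31 0.85] 0.02092992780531721
```

>>> {"api": "carry_out", "payload": {"rows": [[0,0,0.002,-0.0003,0.0046,0,1],[0,0,0.004,-0.0003,0.0092,0,1]]}}

```text
t: 8.2
tool_pos: [0.5151, 0.0653, 0.0211]
tool_rot: [-2.122, -2.315, 0.002]
contact_force: [-0.6, 1.6, -2.5]
opening: 0.0207
grip_force: 60.7
```

```bash
python3 -c "from h import *;st()"
```

```text
8.2 [0.5151 0.0653 0.0211] psi 0.087 F along,across,z 1.66 -0.5 -2.45 M [0.34 0.01 0.21] 0.020682701417428635
```

>>> {"api": "carry_out", "payload": {"rows": [[0,0,0,0,0,0.0025,1],[0,0,0,0,0,0.0025,1]]}}

```text
t: 8.4
tool_pos: [0.5161, 0.0649, 0.0212]
tool_rot: [2.124, 2.315, -0.0]
contact_force: [0.9, 1.3, -4.4]
opening: 0.0205
grip_force: 60.7
```

```bash
python3 - <<'E'
from h import *
from station import *
st()
s=[]
for n,(v,u,h,w) in(("top",(180,230,40,90)),("scene",(175,250,55,70))):
    d=get_image(n);np.savez(f"{n}5.npz",**d);s.append(cv2.resize(d["img"][v:v+h,u:u+w],(w*400//h*3//4,300),interpolation=cv2.INTER_CUBIC))
W=max(i.shape[1] for i in s)
cv2.imwrite("pics/f5.png",np.vstack([cv2.copyMakeBorder(i,0,0,0,W-i.shape[1],0) for i in s]))
E
```

```text
8.4 [0.5161 0.0649 0.0212] psi 0.086 F along,across,z 1.25 1.06 -4.41 M [ 0.29 -0.16  0.01] 0.020491661275664562
```

View pics/f5.png

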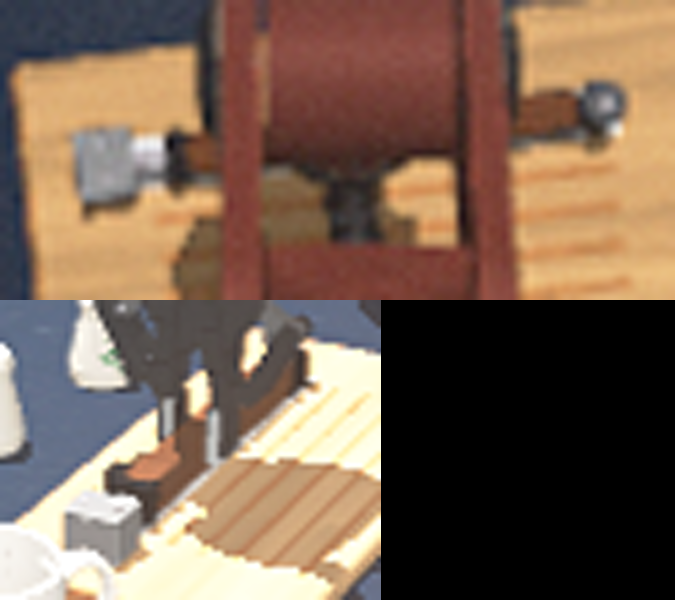

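The bar lies in line: its lobes meet the nose at about (170,155), the fork is on the post at (600,105), and the sideways force has reversed sign, so it has clicked in. I'll settle it down and then release.

>>> {"api": "carry_out", "payload": {"rows": [[0,0,0,0,0,0.002,1],[0,0,0,0,0,0.003,1],[0,0,0,0,0,0.003,1]], "force": 20}}

```text
t: 8.8
tool_pos: [0.5162, 0.065, 0.0211]
tool_rot: [2.123, 2.315, -0.0]
contact_force: [-1.0, -0.3, 0.4]
opening: 0.0205
grip_force: 61.3
```

```bash
python3 -c "from h import *;st()"
```

```text
8.8 [0.5162 0.065  0.0211] psi 0.0864 F along,across,z -0.22 -1.02 0.39 M [-0.05  0.24 -0.02] 0.020477380080019755
```

>>> {"api": "carry_out", "payload": {"rows": [[0,0,0,0,0,0,-0.1],[0,0,0,0,0,0,-0.1],[0,0,0,0,0,0,-0.1],[0,0,0,0,0,0,-0.1]]}}

```text
t: 9.2
tool_pos: [0.5162, 0.0653, 0.0208]
tool_rot: [2.123, 2.315, 0.001]
contact_force: [-0.5, -0.5, 0.1]
opening: 0.0469
grip_force: 0.0
```

>>> {"api": "carry_out", "payload": {"rows": [[0,0,0,0,0,-0.05,-0.1],[0,0,0,0,0,-0.1,-0.1],[0,0,0,0,0,-0.2,-0.1],[0,0,0,0,0,-0.35,-0.1],[0,0,0,0,0,-0.5,-0.1]]}}

```text
t: 9.7
tool_pos: [0.5157, 0.0653, 0.1733]
tool_rot: [2.123, 2.315, 0.001]
contact_force: [1.3, 0.2, 1.0]
opening: 0.0467
grip_force: 0.0
```

>>> {"api": "carry_out", "payload": {"rows": [[0,0,0,0,-0.8,-0.1,-0.1],[0,0,0,0,-0.8,-0.1,-0.1],[0,0,0,-0.8,-0.3,-0.1,-0.1],[0,0,0,-0.8,-0.3,-0.1,-0.1],[0,0,0,-0.8,-0.3,-0.1,-0.1]]}}

```text
t: 10.2
tool_pos: [0.4358, -0.0931, 0.1967]
tool_rot: [2.118, 2.314, 0.003]
contact_force: [1.6, 0.6, 0.6]
opening: 0.0469
grip_force: 0.0
```

>>> {"api": "carry_out", "payload": {"rows": [[0,0,0,-0.6,0.2,0,-0.1],[0,0,0,-0.6,0.2,0,-0.1],[0,0,0,-0.6,0.2,0,-0.1],[0,0,0,-0.6,0.2,0,-0.1],[0,0,0,-0.6,0.2,0,-0.1]]}}

```text
t: 10.7
tool_pos: [0.5123, -0.2702, 0.1955]
tool_rot: [2.126, 2.309, -0.001]
contact_force: [-0.4, -0.1, -0.9]
opening: 0.0469
grip_force: 0.0
```

```bash
python3 - <<'E'
from h import *
from station import *
st()
s=[]
for n,(v,u,h,w) in(("top",(150,190,90,200)),("scene",(160,230,80,130))):
    d=get_image(n);np.savez(f"{n}6.npz",**d);s.append(cv2.resize(d["img"][v:v+h,u:u+w],(w*300//h,300),interpolation=cv2.INTER_CUBIC))
W=max(i.shape[1] for i in s)
cv2.imwrite("pics/f6.png",np.vstack([cv2.copyMakeBorder(i,0,0,0,W-i.shape[1],0) for i in s]))
E
```

```text
10.7 [ 0.5123 -0.2702  0.1955] psi 0.0826 F along,across,z -0.05 -0.39 -0.86 M [ 0.03 -0.03 -0.  ] 0.046903334185400686
```

View pics/f6.png

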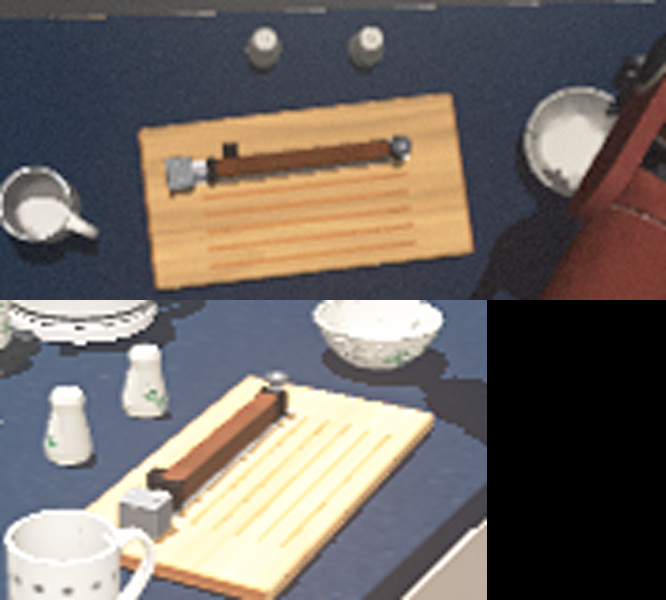

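The bar lies along the home line from the post at (400,148) to the nose at (205,170), with its side against the stop line at (230,150). The shakers, mug and bowl look unmoved. One last check of the angle, then I'll hand in.

```bash
python3 - <<'E'
from h import *
from station import *
d=np.load("top6.npz");H,S,V=cv2.split(cv2.cvtColor(d["img"],cv2.COLOR_BGR2HSV))
b=(((H<14)|(H>170))&(S>90)&(V<125)).astype(np.uint8);b[:, :245]=0;b[:,312:]=0;b[:185]=0;b[205:]=0
c=max(cv2.findContours(b,0,cv2.CHAIN_APPROX_NONE)[0],key=cv2.contourArea)[:,0]
r=cv2.minAreaRect((ray(d,c,.04)[:,:2]*1000).astype(np.float32));print(r)
if abs(r[2]-5.1)<1.5 and min(r[1])<30: print(finish_job())
E
```

```text
((517.2612915039062, 42.643558502197266), (20.790122985839844, 203.37440490722656), 4.573732852935791)
the job is handed in; nothing more can be done
None
```

The fence bar is back in place: I pressed its fork on the post, swung it past the plunger until it clicked in, and let go. It lies within about 0.6° of the board's line, and the shakers, mug and bowl look unmoved. The job is handed in. Wrist readings peaked at about 15 N along the bar when the fork first met the post. If the fork doubles that, as the task says, the load on the post may have briefly passed 25 N.

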